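# Unlock and fold open the plantain press

### The arm

A 6-joint arm with a two-finger parallel gripper is mounted at the origin on the work surface. World frame = base frame: x ahead of the robot, y to its left, z up, the work surface at z = 0. Lengths are in m, angles in rad, forces in N, time in s.
With the tool pointing down it reaches from about 0.3 to 0.875 m from the base axis. Payload 6.4 kg.
Tool frame: the origin (TCP) lies at the very end of the fingers, on their centre line; the grasp point (between the pads) lies 19 mm behind it; z points along the fingers, y is the line along which they close (so a half turn about z gives the same grasp; the last joint's range is limited). The gripper opens to 85 mm and grips with 20 to 120 N. Pads are 22 mm wide; open, the fingers measure 114 mm over their backs; the gripper's body (76 mm by 85 mm) begins 54 mm behind the grasp point. The pads swing forward as they close: fully open they stand 13 mm farther back than shut.
Start: joints at [-0.206, 0.181, 1.607, -0, 1.354, -0.206], TCP at [0.575, 0, 0.231] pointing down, gripper open.
Joint ranges: [-2.99, 2.99], [-0.89, 2.07], [0.3, 2.58], [-1.14, 4.28], [0, 2.63], [-3.12, 3.12]. Speed limits (rad/s): [2.57, 2.57, 3.01, 3.14, 3.14, 3.14].

### API

Orientations are given as a unit quaternion [w, x, y, z].
In Python, from bench import ctrl gives the robot as it stands.
- The arm moves only by the tool servo_tool, never from a script. Its argument "series" is text: rows parted by semicolons, each of 7 numbers parted by spaces: the gripper command: -1 is fully open, 1 is shut, values between are in proportion, then the shift along the tool's x, y, z in m, then the turn, a rotation vector about the tool's x, y, z in degrees. A call has 1 to 12 rows; each row is the pose to reach, as a shift and turn from the pose commanded when the call began, along the tool's axes at that moment; what a row does not reach only later rows make up. A row lasts 1/12 s, in which the tool goes at most 41.7 mm and 7.16 degrees, less where a joint would pass 70% of its speed; a pose out of reach is approached as far as the arm can. A call with a gripper value outside its range is refused whole. The fingers move at their own pace and stop on an object; the grip force is fixed at half the most. Time passes only in rows, so rows that repeat a pose let the fingers close. It gives the time, the measured TCP pose, the force, the opening and the grip force at its end, in the units of the state.
- ctrl.get_obs(): the state, without advancing time (a new reading comes with each control period).
- ctrl.camera(name): name is "scene" or "side" or "wrist"; returns a dict with "img" (420x560x3 uint8, red, green, blue), "z_map" (420x560 float32, m along the optical axis (not along the pixel's ray), 0 where there is no reading), "fovy" (degrees; the focal length in pixels is half the picture's height over the tangent of half this angle, whatever the lens; pixels are square), "cx", "cy" (the principal point, pixels), "extrinsics" (4x4, takes a point from camera to world coordinates); the wrist camera has in their place "T_tool_cam" (4x4, takes a point from camera to tool coordinates, whose origin is the TCP and whose axes are the flange's). Camera axes: x right, y down, z forward; pixel columns grow to the right and rows downward; lengths in m; the calibration is good to about 2 mm. A picture is of the moment at which its call begins: read the wrist's pose just before it.
- ctrl.hand_in(): hands the job in; it is judged then, once.
The state is a dict: "time_s": time; "q": joint angles; "dq": joint speeds; "joint_efforts": joint torques, N m; "eef_pos": TCP position; "eef_rot": TCP orientation; "wrist_force": force on the tool from outside, world axes, zero at the start; "torque": the same for the moment, N m; "opening": opening from 0.0 (shut) to 1.0 (fully open); "grasp_force": force on a finger pad.
Only numpy, scipy, OpenCV 4.12 (cv2) and the standard library are available. Lean on these libraries where they do the work, as an engineer would, in place of code of your own. Each camera call takes 0.05 s, during which the arm holds its last target. There are 200 camera calls.

### The job

Open up the plantain press. With the forked tool, straddle the stud beside the handles and push the spring bar's collar sideways, in towards the handles, until the upper half springs free; don't push the collar with the gripper itself. Fold the upper half right over until it rests back on its stop, leave the forked tool lying on the middle of the pot holder, and leave the other things where they stand.

Things in the scene. Friction and masses are not known exactly. Their poses are not given: they have to be found in the camera images.
- press: aluminium plantain press (tostonera) on a 285 x 110 x 15 mm wooden board fixed to the counter. Origin: on the counter, under the board, 5 mm to +x of its centre. z up, +x from the handle ends to the hinge, y across. Two stacked plates, 100 mm square, lie by the hinge; two stacked handles, 28 mm wide, run to -x. Upper plate and handle are one piece (the upper half), top at z = 44 mm when shut
- hinge (a point): centre of the hinge axis, at (100, 0, 40) mm in the press frame; axes as the press, hinge axis along y
- leaf (a joint): angle of the upper half (0.2 kg), rad: 0 shut and locked, 2.0 folded right back on its stop. Once unlocked a sprung plunger lifts it to about 1.08 (tip then 230 mm above the counter); from there it swings with little friction (gravity pulls it down before 1.57 and over to the stop after)
- leaf_tip (a point): end of the upper half's tongue, 212 mm from the hinge axis; x axis along the upper half towards the hinge. The 16 mm wide tongue is held down by the nose of a steel spring bar that lies along press y at x = -122, z = 51 mm of the press frame, carried by two fixed steel lugs (24 mm long in x, top at z = 62 mm)
- collar (a joint): travel of spring bar and collar, m: 0 at rest, grows as the collar is pushed to press -y, end stop at 0.014. The tongue comes free at 0.008 to 0.009: push nearly to the stop and stay half a second. The spring takes 2 N at first, 4.5 N at the end, and pushes the collar back out when let go
- collar_face (a point): centre of the outer face (facing press +y) of the flat steel collar plate at the spring bar's +y end: 40 mm (press x) by 30 mm high, 5 mm thick; at (-122, 39, 51) mm in the press frame at rest. Axes as the press. A fixed stud comes through its centre
- stud_end (a point): free end of that fixed steel stud, 6 mm diameter, along press y, sticking 16 mm out of the collar's outer face at rest and 30 mm with the collar fully in; the fork must straddle it, one tine either side in x
- fork: forked tool, loose, about 0.13 kg, starts flat on the counter: dark wooden handle 90 mm long (x -45 to 45), 20 mm wide, 30 mm high, a 10 mm wide steel shank and a two-tined flat fork at the +x end. Tines at z = 11 to 19 mm, 38 mm long, 6 mm wide, 18 mm clear gap side by side in y, 30 mm over all. Origin: centre of the handle's underside; +x to the tines, z up
- fork_mid (a point): point in the tool at (20, 0, 15) mm of its frame, near its balance point
- fork_tips (a point): point midway between the ends of the two tines, at (134, 0, 15) mm of the tool frame
- potholder: dark grey square silicone pot holder lying flat, 150 x 150 mm, 8 mm thick, with a hanging loop on one side; does not shift. Origin: centre of its underside
- dish: blue-glazed round ceramic bowl, 130 mm across, 40 mm high, loose. Origin: centre of its underside. A bystander
- mug: terracotta mug, 80 mm across, 90 mm high, loose. Origin: centre of its underside. A bystander
- tin: small steel spice tin, 56 mm across, 55 mm high, loose. Origin: centre of its underside. A bystander
- ladle: metal ladle lying on the counter, 260 mm long, bowl 80 mm across and 30 mm high at its +x end, loose. Origin: on the underside, 90 mm along its length from the bowl's centre. A bystander
Not all that is in view belongs to the job. What is shaped like the potholder but turquoise or yellow is not meant.

How it is judged:
On the way, in this order (a step that is already met when the one before it is completed fails the run):
1. the forked tool pushes the spring bar's collar in by more than 7 mm (value of joint collar above 0.007 m and contact force between fork and collar above 0.5 N), for 0.05 s.
2. the upper half is folded back on its stop (value of joint leaf above 1.85 rad), for 0.2 s.
At the end, for the whole second after the job is handed in: The upper half is folded back on its stop (joint above 1.85 rad), the collar has sprung back out (travel below 3 mm), and the forked tool lies at rest on the pot holder, its fork_mid point within 60 mm of the pot holder's centre seen from above and 10 to 35 mm above the counter (value of joint leaf above 1.85 rad and value of joint collar below 0.003 m and horizontal distance between fork_mid and potholder below 0.06 m and height (world z) of fork_mid between 0.01 and 0.035 m and contact force between fork and potholder above 0.3 N and linear speed of fork below 0.02 m/s); the robot touches nothing.
It fails at once if the gripper or arm itself pushes the collar (over 1 N) (contact force between any of the fingers, the arm and collar above 1 N).
It fails at once if a bystander is moved by more than 30 mm (distance of any of dish, mug, tin, ladle from where it was at the start of the episode above 0.03 m).
It also fails if it takes over 72 s, if anything falls off the work surface, if the arm or the gripper's body presses on something with over 40 N, if the wrist force passes 120 N, or if a joint passes its speed limit or range.

## Working session

There is one attempt and no reset: what is moved stays moved. The work goes in short steps, Python scripts to look and compute and a tool call to move; the robot and the scene stay as the last step left them, time stands still between calls to the robot, and variables do not carry over. Pictures are saved under pics/ and viewed, at most 10 in all, crops included, and the job is handed in when it is done.

Besides the shell and the picture viewer there is one more tool, called after "Call:" as name(argument=value, ...) on one line, values as JSON. servo_tool: Moves the arm, as the interface text tells. Its arguments: {"type":"object","properties":{"series":{"type":"string"}},"required":["series"]}

```bash
mkdir -p pics
cat > h.py <<'E'
import numpy as np, cv2
from bench import ctrl
from scipy.spatial.transform import Rotation as R
def Rt(o): q=o['eef_rot']; return R.from_quat([q[1],q[2],q[3],q[0]])
def look(n):
    o=ctrl.get_obs(); c=ctrl.camera(n); im=c['img']; h,w=im.shape[:2]
    f=h/2/np.tan(np.radians(c['fovy'])/2)
    if n=='wrist':
        T=np.eye(4);T[:3,:3]=Rt(o).as_matrix();T[:3,3]=o['eef_pos'];T=T@np.array(c['T_tool_cam'])
    else: T=np.array(c['extrinsics'])
    v,u=np.mgrid[:h,:w]; z=c['z_map']
    P=np.stack([(u-c['cx'])/f*z,(v-c['cy'])/f*z,z],-1)@T[:3,:3].T+T[:3,3]
    P[z==0]=np.nan
    return im,P
def save(name,im,s=1):
    cv2.imwrite('pics/'+name,cv2.resize(im[...,::-1],None,fx=s,fy=s,interpolation=cv2.INTER_CUBIC))
E
python3 - <<'E'
from h import *
for n in('scene','side'):
    im,P=look(n); np.savez(n,im=im,P=P); save(n+'.png',im,1.4)
print(ctrl.get_obs())
E
```

```text
{'time_s': 0.1, 'q': array([-2.06257101e-01,  1.81456643e-01,  1.60789215e+00, -1.70780635e-06,
        1.35378579e+00, -2.06292192e-01]), 'dq': array([ 1.17404799e-03, -1.76046196e-03, -1.86462109e-03,  5.15615320e-04,
        8.18500298e-05, -9.64805857e-04]), 'joint_efforts': array([-2.02498759e-04, -4.45872438e+01, -3.52238703e+01, -4.27332343e-04,
        4.16999465e-03,  3.20961749e-05]), 'eef_pos': array([5.74516863e-01, 1.42716724e-04, 2.30487583e-01]), 'eef_rot': array([-6.44795864e-04,  7.07094034e-01,  7.07119108e-01, -4.22638793e-04]), 'wrist_force': array([-0.42883206,  0.72218249, -0.95511884]), 'torque': array([ 0.01082965, -0.01701353,  0.00618879]), 'grasp_force': 0.0, 'opening': 0.9999880476426687}
```

View pics/scene.png

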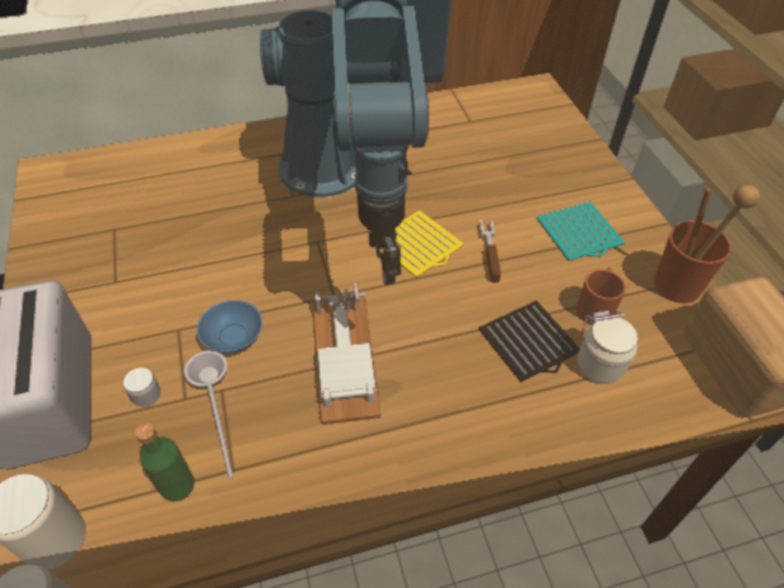

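View pics/side.png

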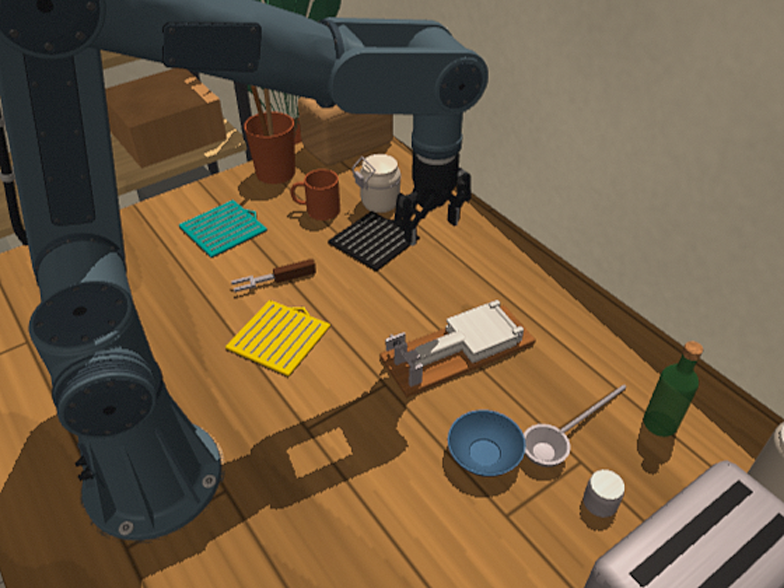

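The scene picture has three holders: yellow (422,243), turquoise (580,230) and dark grey (530,340). The dark grey one is meant. The fork is at (490,250) with its tines towards the robot, the press is at (345,350) with its hinge away from the robot, and the small terracotta mug is at (602,297). Next I'll measure them and enlarge a crop.

Run:
```python
from h import *
d=np.load('scene.npz'); im,P=d['im'],d['P']
hsv=cv2.cvtColor(im,cv2.COLOR_RGB2HSV)
def box(u0,u1,v0,v1):
    m=np.zeros(im.shape[:2],bool); m[int(v0/1.4):int(v1/1.4),int(u0/1.4):int(u1/1.4)]=1; return m
def rep(n,m):
    p=P[m]; p=p[~np.isnan(p[:,0])]
    r=cv2.minAreaRect(p[:,:2].astype(np.float32)); print(n,len(p),np.round(p.mean(0),3),'rect',np.round(r[0],3),np.round(r[1],3),round(r[2],1),'zmax',p[:,2].max().round(3)); return p
rep('pot',box(478,580,300,380)&(hsv[...,2]<75)&(P[...,2]<.02))
p=rep('fork',box(470,510,215,285)&(P[...,2]>.009))
rep('handle',box(470,510,245,285)&(P[...,2]>.022))
w=p[:,:2]-p[:,:2].mean(0); print('fork axis',np.linalg.svd(w,full_matrices=False)[2][0])
rep('board+',box(305,390,285,425)&(P[...,2]>.008))
rep('plate',box(305,390,335,410)&(P[...,2]>.036))
p=rep('lugs',box(305,390,280,312)&(P[...,2]>.04))
print(np.round(p,3)[::6])
rep('mug',box(575,630,262,322)&(P[...,2]>.01));rep('jar',box(578,640,310,385)&(P[...,2]>.05))
rep('dish',box(195,265,300,355)&(P[...,2]>.01)); rep('ladle',box(180,240,345,480)&(P[...,2]>.006))
c=np.vstack([cv2.resize(im[a:a+120,b:b+180],(720,480)) [:290] for a,b in((195,170),(195,300))])
save('crop.png',c)
```

```text
pot 1339 [0.657 0.288 0.008] rect [0.654 0.289] [0.16  0.149] 13.2 zmax 0.015
fork 285 [0.416 0.297 0.024] rect [0.4   0.299] [0.031 0.182] 73.3 zmax 0.038
handle 153 [0.445 0.29  0.029] rect [0.444 0.291] [0.021 0.092] 75.3 zmax 0.038
fork axis [ 0.96635113 -0.25722656]
board+ 3603 [ 0.603 -0.084  0.031] rect [ 0.589 -0.069] [0.135 0.288] 81.4 zmax 0.245
plate 1462 [ 0.641 -0.089  0.044] rect [ 0.631 -0.088] [0.1   0.143] 81.4 zmax 0.053
lugs 259 [ 0.487 -0.059  0.066] rect [ 0.523 -0.027] [0.204 0.085] 33.7 zmax 0.263
[[ 0.626 -0.011  0.258]
 [ 0.629 -0.007  0.258]
 [ 0.627 -0.006  0.251]
 [ 0.464 -0.026  0.065]
 [ 0.471 -0.028  0.065]
 [ 0.453 -0.105  0.06 ]
 [ 0.468 -0.042  0.057]
 [ 0.48  -0.027  0.066]
 [ 0.478 -0.047  0.066]
 [ 0.485 -0.031  0.069]
 [ 0.479 -0.012  0.055]
 [ 0.473 -0.069  0.063]
 [ 0.48  -0.05   0.064]
 [ 0.479 -0.033  0.058]
 [ 0.48  -0.013  0.053]
 [ 0.467 -0.085  0.057]
 [ 0.472 -0.069  0.057]
 [ 0.476 -0.053  0.057]
 [ 0.477 -0.035  0.052]
 [ 0.468 -0.106  0.061]
 [ 0.466 -0.089  0.053]
 [ 0.473 -0.072  0.055]
 [ 0.476 -0.053  0.052]
 [ 0.496 -0.031  0.068]
 [ 0.468 -0.095  0.053]
 [ 0.475 -0.079  0.056]
 [ 0.485 -0.052  0.057]
 [ 0.474 -0.11   0.06 ]
 [ 0.479 -0.079  0.055]
 [ 0.485 -0.052  0.054]
 [ 0.471 -0.107  0.051]
 [ 0.485 -0.072  0.055]
 [ 0.496 -0.031  0.054]
 [ 0.487 -0.079  0.056]
 [ 0.48  -0.06   0.042]
 [ 0.476 -0.108  0.049]
 [ 0.489 -0.076  0.053]
 [ 0.486 -0.059  0.043]
 [ 0.49  -0.079  0.05 ]
 [ 0.489 -0.062  0.044]
 [ 0.492 -0.069  0.045]
 [ 0.494 -0.069  0.043]
 [ 0.503 -0.074  0.05 ]
 [ 0.503 -0.057  0.044]]
mug 1061 [0.629 0.444 0.068] rect [0.639 0.441] [0.079 0.193] 62.6 zmax 0.125
jar 1386 [0.75  0.388 0.097] rect [0.719 0.399] [0.094 0.148] 82.9 zmax 0.125
dish 1066 [ 0.459 -0.291  0.025] rect [ 0.471 -0.287] [0.127 0.129] 80.8 zmax 0.044
ladle 1016 [ 0.604 -0.345  0.027] rect [ 0.64  -0.351] [0.1   0.311] 79.0 zmax 0.114
```

View pics/crop.png

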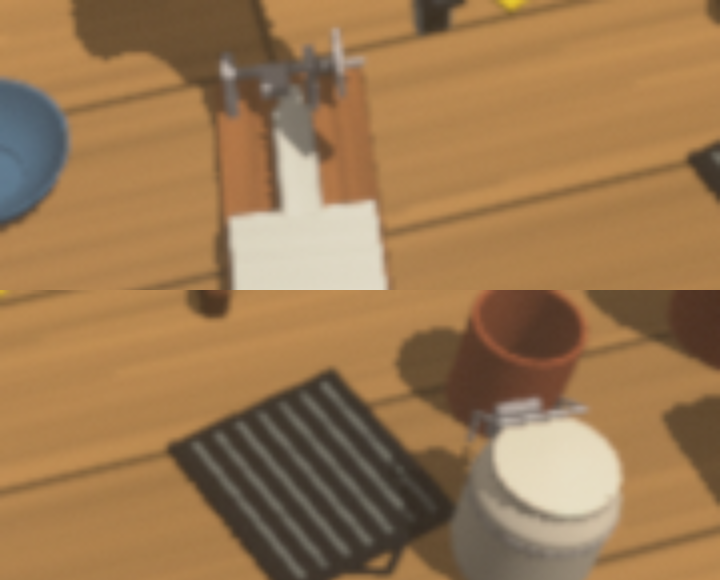

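The crop confirms it: the dark holder with the loop, and the collar plate on the press's +y end with its stud pointing right (crop about (340,65)). Now moving above the fork.

Call:
servo_tool(series="-1 0.04 -0.02 0 0 0 7; -1 0.08 -0.04 0 0 0 14; -1 0.12 -0.06 0 0 0 21; -1 0.16 -0.08 0 0 0 28; -1 0.2 -0.1 0 0 0 35; -1 0.24 -0.12 0.01 0 0 42; -1 0.27 -0.14 0.02 0 0 49; -1 0.295 -0.15 0.03 0 0 56; -1 0.295 -0.15 0.03 0 0 63; -1 0.295 -0.15 0.03 0 0 70; -1 0.295 -0.15 0.03 0 0 77; -1 0.295 -0.15 0.03 0 0 84")

```text
time_s: 1.1
eef_pos: [0.4241, 0.2955, 0.2006]
eef_rot: [0.0, 0.998, 0.07, -0.001]
wrist_force: [0.0, -0.6, 0.3]
opening: 1.001
grasp_force: 0.0
```

Call:
servo_tool(series="-1 0 0 0 0 0 7; -1 0 0 0 0 0 14; -1 0 0 0 0 0 21; -1 0 0 0 0 0 21; -1 0 0 0 0 0 21")

```text
time_s: 1.52
eef_pos: [0.4248, 0.2949, 0.201]
eef_rot: [0.0, 0.994, -0.109, -0.0]
wrist_force: [-0.7, 1.1, 0.7]
opening: 0.999
grasp_force: 0.0
```

```bash
cat > f.py <<'E'
from h import *
im,P=look('wrist'); o=ctrl.get_obs(); save('w1.png',im)
M=Rt(o).as_matrix(); print(o['eef_pos'],np.round(M,3).tolist(),o['q'].round(2))
t=o['eef_pos']
m=(P[...,2]>.006)&(P[...,2]<.045)&(np.hypot(P[...,0]-.42,P[...,1]-.295)<.14)
hm=m&(P[...,2]>.024)
for n,q in(('all',P[m]),('handle',P[hm])):
    r=cv2.minAreaRect(q[:,:2].astype(np.float32)); print(n,len(q),np.round(r[0],4),np.round(r[1],3),r[2],np.nanpercentile(q[:,2],95))
E
python3 f.py
```

```text
[0.42482959 0.2949365  0.20103191] [[0.976, -0.217, -0.001], [-0.217, -0.976, -0.0], [-0.0, 0.0, -1.0]] [ 0.38  0.08  1.78 -0.    1.28  2.17]
all 9150 [0.3795 0.242 ] [0.155 0.18 ] 73.13233947753906 0.0320761037940854
handle 2369 [0.4412 0.2924] [0.02 0.09] 75.4963150024414 0.03262793890976068
```

Call:
servo_tool(series="-1 -0.0035 -0.002 0.03 0 0 2; -1 -0.0035 -0.002 0.07 0 0 2; -1 -0.0035 -0.002 0.11 0 0 2; -1 -0.0035 -0.002 0.14 0 0 2; -1 -0.0035 -0.002 0.165 0 0 2; -1 -0.0035 -0.002 0.185 0 0 2; -1 -0.0035 -0.002 0.196 0 0 2; -1 -0.0035 -0.002 0.196 0 0 2; 1 -0.0035 -0.002 0.196 0 0 2; 1 -0.0035 -0.002 0.196 0 0 2; 1 -0.0035 -0.002 0.196 0 0 2; 1 -0.0035 -0.002 0.196 0 0 2")

```text
time_s: 2.57
eef_pos: [0.4232, 0.2982, 0.0067]
eef_rot: [-0.001, 0.992, -0.128, 0.001]
wrist_force: [-0.4, 0.8, -0.5]
opening: 0.458
grasp_force: 0.0
```

Call:
servo_tool(series="1 0 0 0 0 0 0; 1 0 0 0 0 0 0; 1 0 0 0 0 0 0; 1 0 0 0 0 0 0; 1 0 0 -0.02 0 0 0; 1 0 0 -0.05 0 0 0; 1 0 0 -0.08 0 0 0; 1 0 0 -0.08 0 0 0")

```text
time_s: 3.23
eef_pos: [0.4257, 0.2994, 0.091]
eef_rot: [-0.002, 0.992, -0.128, 0.004]
wrist_force: [1.8, 0.8, -1.3]
opening: 0.22
grasp_force: 58.9
```

Call:
servo_tool(series="1 0 0 -0.01 0 0 -7; 1 0.01 0.01 -0.01 0 0 -14; 1 0.02 0.02 -0.01 0 0 -21; 1 0.03 0.035 -0.01 0 0 -28; 1 0.04 0.045 -0.01 0 0 -35; 1 0.05 0.055 -0.01 0 0 -42; 1 0.06 0.07 -0.01 0 0 -49; 1 0.07 0.08 -0.01 0 0 -56; 1 0.08 0.09 -0.01 0 0 -63; 1 0.09 0.1 -0.01 0 0 -70; 1 0.1 0.115 -0.01 0 0 -77; 1 0.118 0.134 -0.01 0 0 -84")

```text
time_s: 4.23
eef_pos: [0.5008, 0.1382, 0.0945]
eef_rot: [-0.001, 0.821, 0.571, -0.001]
wrist_force: [-0.7, 0.3, -0.3]
opening: 0.219
grasp_force: 58.8
```

Call:
servo_tool(series="1 0 0 0 0 0 -6; 1 0 0 0 0 0 -12; 1 0 0 0 0 0 -12; 1 0 0 0 0 0 -12")

```text
time_s: 4.57
eef_pos: [0.5016, 0.138, 0.0948]
eef_rot: [-0.0, 0.76, 0.65, -0.0]
wrist_force: [0.0, -0.2, -1.3]
opening: 0.218
grasp_force: 58.8
```

Run:
```python
from h import *
o=ctrl.get_obs();M=Rt(o).as_matrix(); print(o['eef_pos'],'head',np.degrees(np.arctan2(M[1,0],M[0,0])),np.round(M[:,2],3))
im,P=look('wrist'); np.savez('w2',im=im,P=P); s,Q=look('scene'); np.savez('s2',im=s,P=Q)
save('w2.png',np.hstack([cv2.resize(im,(400,300)),cv2.resize(s[170:290,180:340],(400,300))]))
```

```text
[0.5016158  0.13803775 0.09480416] head 81.06205251999496 [-0.001  0.    -1.   ]
```

View pics/w2.png

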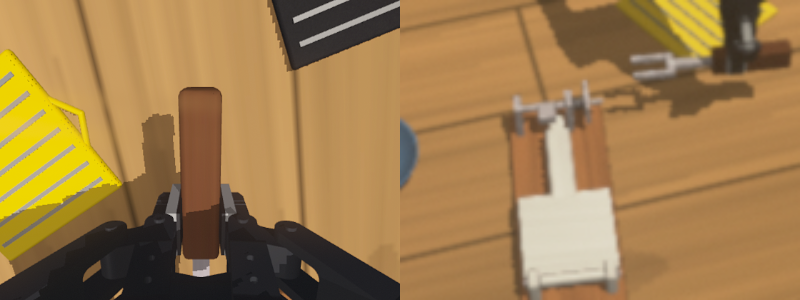

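The wrist view shows the fork held straight. The scene view shows the tines level, to the right of the stud. Now measuring tines against stud in both fixed cameras.

Run:
```python
from h import *
c,s=np.cos(np.radians(-8.7)),np.sin(np.radians(-8.7)); A=np.array([[c,s],[-s,c]])  # world->press axes
O=np.array([.595,-.085])
side,Sp=look('side')
for n,P in(('scene',np.load('s2.npz')['P']),('side',Sp)):
    p=P.reshape(-1,3); p=p[~np.isnan(p[:,0])]
    L=np.c_[(p[:,:2]-O)@A.T,p[:,2]]*1000
    def r(t,x,y,z):
        m=(L[:,0]>x[0])&(L[:,0]<x[1])&(L[:,1]>y[0])&(L[:,1]<y[1])&(L[:,2]>z[0])&(L[:,2]<z[1]); q=L[m]
        print(n,t,len(q),'lo',np.percentile(q,3,axis=0).round(1),'med',np.median(q,axis=0).round(1),'hi',np.percentile(q,97,axis=0).round(1)) if len(q) else print(n,t,0)
    r('collar',(-160,-85),(28,44),(25,80)); r('stud',(-160,-85),(46,62),(25,75))
    r('lugs',(-150,-95),(-40,28),(48,75))
    r('plates',(5,90),(-70,70),(38,50)); r('board',(-140,-30),(-70,70),(11,19))
    r('tines',(-170,-70),(75,120),(80,130)); r('handle',(-170,-70),(170,260),(80,135))
```

```text
scene collar 49 lo [-146.2   28.6   41.7] med [-123.4   38.1   60.3] hi [-105.4   42.8   67.7]
scene stud 9 lo [-130.7   46.7   50.3] med [-125.6   51.6   52.2] hi [-125.2   57.2   55.4]
scene lugs 138 lo [-133.5  -38.9   49.1] med [-121.3   -3.8   56.4] hi [-104.    25.    63.7]
scene plates 1018 lo [  8.  -44.1  40.6] med [48.7  2.1 44. ] hi [87.4 49.3 48.1]
scene board 768 lo [-135.2  -49.8   11.5] med [-80.7 -11.8  14.8] hi [-33.3  54.7  18.2]
scene tines 62 lo [-139.5   93.4  100.1] med [-116.7  106.1  105.7] hi [-108.5  119.1  110.3]
scene handle 256 lo [-134.3  173.6   92.3] med [-117.3  211.2  109.8] hi [-102.3  258.   121.6]
side collar 106 lo [-147.    29.1   37.7] med [-132.    35.7   57. ] hi [-108.5   39.7   66.7]
side stud 4 lo [-130.9   50.8   51.8] med [-129.2   52.9   54.2] hi [-127.4   55.1   55.1]
side lugs 162 lo [-139.   -38.9   49.1] med [-125.4   -4.9   55.9] hi [-108.    22.1   62.8]
side plates 872 lo [  8.2 -48.1  39.7] med [46.6 -1.8 43.5] hi [86.5 46.9 47.5]
side board 670 lo [-138.4  -53.7   11.5] med [-81.5 -24.   14.5] hi [-34.4  51.5  18.1]
side tines 58 lo [-142.7   90.    99.9] med [-126.9  102.8  106.5] hi [-112.   118.4  110.5]
side handle 238 lo [-149.7  175.6   95.9] med [-129.2  195.4  116.8] hi [-107.4  226.7  133.1]
```

Call:
servo_tool(series="1 0 -0.0015 0.02 0 0 0; 1 0 -0.0015 0.04 0 0 0; 1 0 -0.0015 0.053 0 0 0; 1 -0.01 -0.0015 0.053 0 0 0; 1 -0.02 -0.0015 0.053 0 0 0; 1 -0.028 -0.0015 0.053 0 0 0; 1 -0.028 -0.0015 0.053 0 0 0; 1 -0.028 -0.0015 0.053 0 0 0")

```text
time_s: 5.38
eef_pos: [0.4972, 0.1099, 0.0434]
eef_rot: [0.001, 0.76, 0.65, 0.001]
wrist_force: [0.2, 0.2, -0.9]
opening: 0.221
grasp_force: 58.9
```

Run:
```python
from h import *
a,P=look('side'); b,_=look('scene'); print(ctrl.get_obs()['eef_pos'])
save('p3.png',np.hstack([cv2.resize(b[195:245,215:275],(400,333),interpolation=2),cv2.resize(a[225:285,260:332],(400,333),interpolation=2)]))
```

```text
[0.49702953 0.11046455 0.04318711]
```

View pics/p3.png

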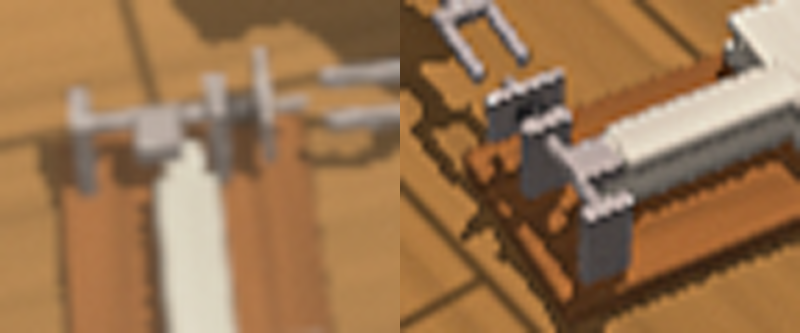

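The left view shows the stud (300,100) pointing between the tines at rows 72 and 115, so the alignment is good. Pushing.

Call:
servo_tool(series="1 -0.008 0 0 0 0 0; 1 -0.016 0 0 0 0 0; 1 -0.022 0 0 0 0 0; 1 -0.026 0 0 0 0 0; 1 -0.03 0 0 0 0 0; 1 -0.033 0 0 0 0 0; 1 -0.035 0 0 0 0 0; 1 -0.035 0 0 0 0 0")

```text
time_s: 6.15
eef_pos: [0.491, 0.076, 0.0423]
eef_rot: [-0.0, 0.759, 0.651, 0.0]
wrist_force: [1.5, 3.4, -0.7]
opening: 0.221
grasp_force: 58.9
```

Call:
servo_tool(series="1 -0.0015 0 0 0 0 0; 1 -0.003 0 0 0 0 0; 1 -0.0035 0 0 0 0 0; 1 -0.0035 0 0 0 0 0; 1 -0.0035 0 0 0 0 0; 1 -0.0035 0 0 0 0 0; 1 -0.0035 0 0 0 0 0; 1 -0.0035 0 0 0 0 0; 1 -0.0035 0 0 0 0 0; 1 -0.0035 0 0 0 0 0")

```text
time_s: 6.98
eef_pos: [0.4906, 0.0738, 0.0424]
eef_rot: [-0.0, 0.759, 0.651, 0.001]
wrist_force: [1.8, 10.8, 0.4]
opening: 0.218
grasp_force: 59.0
```

```bash
cat > tip.py <<'E'
from h import *
c,s=np.cos(np.radians(-8.7)),np.sin(np.radians(-8.7)); A=np.array([[c,s],[-s,c]]);O=np.array([.595,-.085])
for n in('scene','side'):
    im,P=look(n); p=P.reshape(-1,3); p=p[~np.isnan(p[:,0])]; L=np.c_[(p[:,:2]-O)@A.T,p[:,2]]*1000
    q=L[(abs(L[:,1])<45)&(L[:,0]>-140)&(L[:,0]<260)&(L[:,2]>70)&(L[:,2]<330)]
    if len(q)<5: print(n,'none'); continue
    i=np.argsort(q[:,2])[-8:]; print(n,len(q),'highest',np.median(q[i],0).round(),'lo',q.min(0).round(),'hi',q.max(0).round())
    save('t_%s_%.1f.png'%(n,ctrl.get_obs()['time_s']),im)
E
python3 tip.py
```

```text
scene 1398 highest [ -4.   2. 227.] lo [-10. -45.  70.] hi [ 88.  45. 228.]
side 294 highest [ -8.  -2. 226.] lo [-13. -45.  70.] hi [ 71.  45. 227.]
```

Unlocked: the tip is at press (-5,0,227), which matches 1.08 rad. Withdrawing the fork and carrying it to the dark pot holder.

Call:
servo_tool(series="1 0.02 0 0 0 0 0; 1 0.04 0 0 0 0 0; 1 0.065 0 0 0 0 0; 1 0.08 0 -0.03 0 0 0; 1 0.1 0.01 -0.06 0 0 0; 1 0.13 0.03 -0.06 0 0 0; 1 0.16 0.055 -0.06 0 0 0; 1 0.185 0.08 -0.06 0 0 0; 1 0.21 0.105 -0.06 0 0 0; 1 0.23 0.12 -0.06 0 0 0; 1 0.237 0.128 -0.05 0 0 0; 1 0.237 0.128 -0.03 0 0 0")

```text
time_s: 8.08
eef_pos: [0.6571, 0.289, 0.0748]
eef_rot: [0.002, 0.759, 0.652, 0.003]
wrist_force: [-0.2, 0.1, -1.0]
opening: 0.223
grasp_force: 59.0
```

Run:
```python
from h import *
im,P=look('scene'); o=ctrl.get_obs(); print(o['eef_pos'],o['wrist_force'])
save('p4.png',im[130:330,200:480],2.5)
```

```text
[0.65227319 0.28707913 0.06767807] [-3.11556331 -1.45388172 -5.42875423]
```

View pics/p4.png

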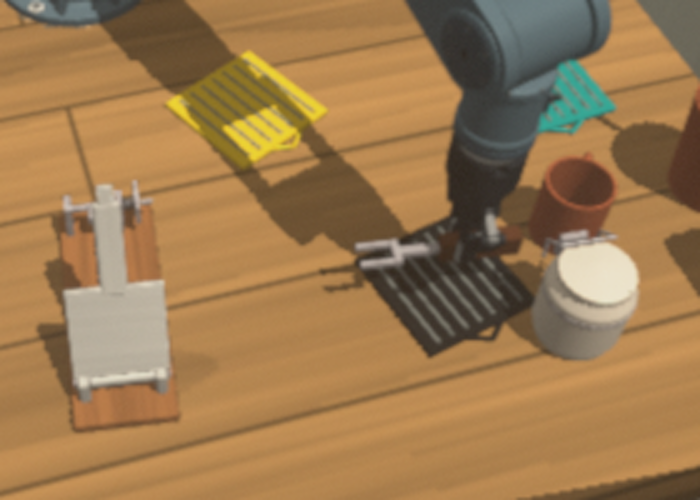

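The fork is over the dark holder (445,285 in the crop), clear of mug and jar. Setting it down.

Call:
servo_tool(series="1 0 0 0.02 0 0 0; 1 0 0 0.04 0 0 0; 1 0 0 0.052 0 0 0; 1 0 0 0.058 0 0 0; 1 0 0 0.058 0 0 0; 0.3 0 0 0.058 0 0 0; 0 0 0 0.058 0 0 0; -0.2 0 0 0.058 0 0 0; -0.2 0 0 0.058 0 0 0; -0.2 0 0 0.058 0 0 0; -0.2 0 0 0.03 0 0 0; -0.2 0 0 -0.01 0 0 0")

```text
time_s: 9.13
eef_pos: [0.6491, 0.2862, 0.0773]
eef_rot: [-0.002, 0.759, 0.651, -0.005]
wrist_force: [0.7, -0.2, 0.6]
opening: 0.599
grasp_force: 0.0
```

Call:
servo_tool(series="-0.2 0 0 -0.04 0 0 0; 0.5 0 0 -0.08 0 0 0; 1 0 0 -0.12 0 0 0; 1 0 0 -0.12 0 0 0")

```text
time_s: 9.47
eef_pos: [0.6578, 0.2887, 0.2141]
eef_rot: [0.004, 0.759, 0.651, 0.007]
wrist_force: [1.5, 0.2, 2.4]
opening: 0.183
grasp_force: 0.0
```

```bash
python3 - <<'E'
from h import *
im,P=look('wrist'); o=ctrl.get_obs(); print(o['eef_pos'],o['wrist_force'],o['opening'],o['q'].round(2))
for n in('scene','side'):
    im,P=look(n)
    m=(np.hypot(P[...,0]-.65,P[...,1]-.275)<.12)&(P[...,2]<.05)&(P[...,2]>.026)
    q=P[m]; 
    if len(q)>10: print(n,len(q),cv2.minAreaRect(q[:,:2].astype(np.float32)),np.percentile(q[:,2],[5,95]))
E
python3 tip.py
```

```text
[0.65644438 0.28833145 0.20995252] [ 0.16416623  0.71249791 -0.07427764] 0.09046920655679153 [ 0.25  0.5   1.24 -0.    1.39  0.4 ]
scene 356 ((0.6597962379455566, 0.2759186029434204), (0.20938876271247864, 0.07655040919780731), 63.479095458984375) [0.02664474 0.04219291]
side 302 ((0.6587970852851868, 0.27932804822921753), (0.2215990126132965, 0.07772370427846909), 60.89474105834961) [0.02646671 0.04685107]
scene 1388 highest [ -3.   1. 227.] lo [-11. -45.  70.] hi [ 86.  45. 228.]
side 294 highest [ -7.   0. 226.] lo [-11. -45.  70.] hi [ 70.  45. 229.]
```

Call:
servo_tool(series="1 -0.03 -0.016 0.007 0 0 0; 1 -0.06 -0.032 0.007 0 0 0; 1 -0.093 -0.049 0.007 0 0 0; 1 -0.124 -0.066 0.007 0 0 0; 1 -0.155 -0.082 0.007 0 0 0; 1 -0.186 -0.099 0.007 0 0 0; 1 -0.22 -0.092 0.007 0 0 0; 1 -0.255 -0.085 0.007 0 0 0; 1 -0.29 -0.079 0.007 0 0 0; 1 -0.325 -0.072 0.007 0 0 0; 1 -0.355 -0.066 0.007 0 0 0; 1 -0.378 -0.062 0.007 0 0 0")

```text
time_s: 10.72
eef_pos: [0.533, -0.079, 0.1934]
eef_rot: [-0.001, 0.759, 0.651, -0.001]
wrist_force: [0.5, 0.3, -0.3]
opening: -0.001
grasp_force: 0.0
```

Run:
```python
from h import *
im,P=look('scene'); s,_=look('side'); o=ctrl.get_obs(); print(o['eef_pos'],o['wrist_force'])
save('p5.png',np.hstack([cv2.resize(im[100:310,200:480],(400,300)),cv2.resize(s[80:290,150:430],(400,300))]))
```

```text
[ 0.53327093 -0.0799296   0.1934389 ] [0.52262502 0.94764868 0.50452322]
```

View pics/p5.png

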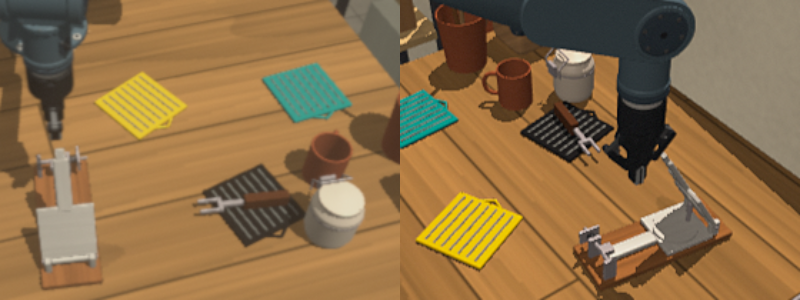

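Fork lies on the dark holder (240,203 on the left), and the closed gripper stands on the robot side of the leaf tip. Pushing it over.

Call:
servo_tool(series="1 0 0.02 0 0 0 0; 1 0 0.035 0 0 0 0; 1 0 0.05 -0.003 0 0 0; 1 0 0.065 -0.006 0 0 0; 1 0 0.08 -0.01 0 0 0; 1 0 0.095 -0.012 0 0 0; 1 0 0.11 -0.012 0 0 0; 1 0 0.125 -0.012 0 0 0; 1 0 0.14 -0.012 0 0 0; 1 0 0.155 -0.012 0 0 0; 1 0 0.17 -0.012 0 0 0; 1 0 0.185 -0.012 0 0 0")

```text
time_s: 11.82
eef_pos: [0.7174, -0.1036, 0.2062]
eef_rot: [-0.001, 0.759, 0.651, -0.0]
wrist_force: [-0.7, 0.7, -0.4]
opening: -0.001
grasp_force: 0.0
```

```bash
python3 tip.py; python3 -c "
from h import *
print(ctrl.get_obs()['eef_pos'],ctrl.get_obs()['wrist_force'])"
```

```text
scene 918 highest [161.   1. 329.] lo [106. -45.  70.] hi [188.  44. 330.]
side 1960 highest [ 89.  -5. 327.] lo [ 57. -45.  70.] hi [188.  45. 330.]
[ 0.7175786  -0.10388579  0.20501884] [-0.74941397 -0.67655903 -0.01440874]
```

Call:
servo_tool(series="1 0 -0.02 0 0 0 0; 1 0 -0.05 -0.02 0 0 0; 1 0 -0.08 -0.05 0 0 0; 1 0 -0.11 -0.08 0 0 0; 1 0 -0.145 -0.1 0 0 0; 1 0 -0.18 -0.1 0 0 0; 1 0 -0.2 -0.1 0 0 0; 1 0 -0.2 -0.1 0 0 0; 1 0 -0.2 -0.1 0 0 0; 1 0 -0.2 -0.1 0 0 0")

```text
time_s: 12.75
eef_pos: [0.5193, -0.0741, 0.3067]
eef_rot: [-0.0, 0.759, 0.651, -0.0]
wrist_force: [0.3, -0.1, 1.0]
opening: -0.001
grasp_force: 0.0
```

```bash
python3 tip.py
python3 - <<'E'
from h import *
im,P=look('scene'); s,_=look('side'); o=ctrl.get_obs(); print(o['eef_pos'],o['wrist_force'])
save('p6.png',np.hstack([cv2.resize(im[130:340,200:480],(400,300)),cv2.resize(s[80:290,200:480],(400,300))]))
E
```

```text
scene 413 highest [-64.   1. 327.] lo [-73. -45.  70.] hi [187.  45. 329.]
side 1243 highest [-82. -10. 330.] lo [-92. -45.  70.] hi [185.  45. 330.]
[ 0.51979803 -0.07449374  0.30655245] [-0.05187988 -0.11319371  0.14326148]
```

View pics/p6.png

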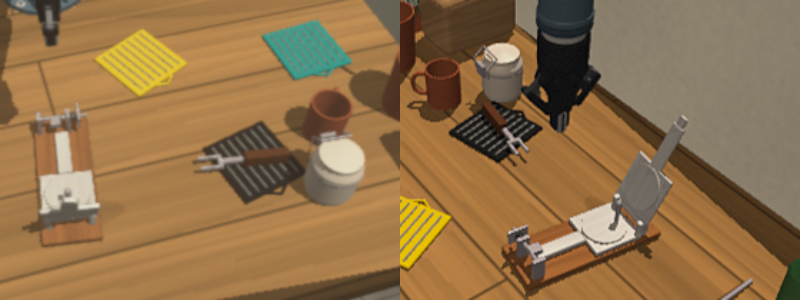

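The upper half rests back on its stop (tip at press x = 187 mm, about 2.0 rad). The fork lies on the dark holder at (240,160), the collar is out again, and the gripper is clear.

```bash
python3 -c "
from bench import ctrl
print(ctrl.hand_in())"
```

```text
the job is handed in; nothing more can be done
None
```

I handed the job in, with no verdict shown: the last images show the upper half folded back on its stop, the collar sprung back out, and the forked tool lying on the middle of the dark grey pot holder; the bystanders were not re-measured, but the arm kept clear of them.

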